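Wake the tracing light box with its keys

ROBOT

A 7-joint arm with a two-finger parallel gripper is mounted at the origin on the work surface. World frame = base frame: x ahead of the robot, y to its left, z up, the work surface at z = 0. Lengths are in m, angles in rad, forces in N, time in s.
With the tool pointing down it reaches from about 0.4 to 0.85 m from the base axis. Payload 10.4 kg.
Tool frame: the origin (TCP) lies midway between the tips of the shut fingers; the grasp point (between the pads) lies 19 mm behind it (bot.grip_point_offset is the distance from the TCP to the grasp point, in m); z points along the fingers, x is the direction in which the jaws open and shut, and the axes are right-handed (so a half turn about z gives the same grasp; the last joint's range is limited). The gripper opens to 87 mm and grips with 3 to 60 N. Pads are 19 mm wide; open, the fingers measure 117 mm over their backs; the gripper's body (75 mm by 190 mm) begins 51 mm behind the grasp point.
Start: joints at [-0.023, 0.332, -0.065, 1.46, 0.022, 1.35, -0.088], TCP at [0.625, 0, 0.187] pointing down, gripper open.
Joint ranges: [-2.6, 2.6], [-0.5, 2.12], [-1.47, 1.34], [0.16, 2.42], [-1.27, 4.41], [0.06, 2.06], [-2.6, 2.6]. Speed limits (rad/s): [2.22, 2.22, 2.79, 2.79, 3.14, 3.14, 3.14].

INTERFACE

Orientations are given as a rotation vector (axis times angle).
In Python, from plant import bot, eyes, close_job gives the robot as it stands.
- The arm moves only by the tool servo_tool, never from a script. Its arguments are lists of equal length, an entry for each row: "travel": the shift along the tool's x, y, z in cm, a list of three; "spin": the turn about the tool's z in degrees; "grip": the finger opening in cm, from 0 to 8.7. A call has exactly 10 rows; each row shifts and turns the pose as measured when the row begins, along the tool's axes as they then stand; what a row does not reach is not made up. A row lasts 1/8 s, in which the tool goes at most 62.5 mm and 10.7 degrees, less where a joint would pass 70% of its speed; a pose out of reach is approached as far as the arm can. A call is refused whole if a number of a shift passes 6.25 or a number of a turn 10.7, either way. A call with a gripper value outside its range is refused whole. The fingers move at their own pace and stop on an object; "force" is the grip in N (left out, the last holds). Time passes only in rows, so rows that do not move let the fingers close, or fill a call up. It gives the time, the measured TCP pose, the force and the opening at its end, in the units of the state.
- bot.get_state(): the state, without advancing time (a new reading comes with each control period).
- eyes.capture(name): name is "scene" or "side" or "wrist"; returns the picture (384x512x3 uint8, red, green, blue); there is no depth.
- eyes.camera_model(name): a dict with "fx", "fy", "cx", "cy" (pixels), "extrinsics" (4x4, takes a point from world to camera coordinates). Camera axes: x right, y up, looking along -z (the intrinsics and any distortion apply to the point x, -y, -z); pixel columns grow to the right and rows downward; lengths in m; the calibration is good to about 2 mm. The wrist camera is an equidistant fisheye: a pixel r from the principal point sees the ray r / f radians off the axis. A picture is of the moment at which its call begins: read the wrist's pose just before it. camera_model takes no time and is no camera call; for the wrist camera it gives the pose at the moment of the call.
- close_job(): hands the job in, once; it reports no verdict.
The state is a dict: "time_s": time; "joint_positions": joint angles; "qd": joint speeds; "effort": joint torques, N m; "eef_pos": TCP position; "eef_rot": TCP orientation; "contact_force": force on the tool from outside, world axes, zero at the start; "torque": the same for the moment, N m; "gripper_width": finger opening in m.
Only numpy, scipy, OpenCV 4.12 (cv2) and the standard library are available. Lean on these libraries where they do the work, as an engineer would, in place of code of your own. Each camera call takes 0.05 s, during which the arm holds its last target. There are 200 camera calls.

TASK

Switch on the tracing light box: with the fingertips gently press the big round key down, keep it down for about a second and let it spring back up; then gently press the long bar key down and let it up again. Do not press the square key or the small round key, and do not lift or shift anything lying on or standing beside the box; finish with the hand clear.

Things in the scene. Friction and masses are not known exactly. Their poses are not given: they have to be found in the camera images.
- light_box: tracing light box fixed to the table, wooden case 300 (x) x 400 (y) x 50 mm high with a white drawing plate on top; origin at the centre of its underside, on the table; z up. Along its near long side (its -x side) runs an aluminium strip, 70 mm wide, with four black keys in a row along the box's y, 70 mm apart, 110 mm from the box centre; which key is in which place changes. Each key stands in a thin grey bezel, 4 mm high
- big_round_key_top (a point): centre of the top face of the big round key, a 34 mm disc, 15 mm above the box top (65 mm above the table) when up; axes as the box's; moves down with the key
- big_round_key (a joint): how far the big round key is pressed: 0 up, 0.008 m fully down. It goes straight down against a spring: 1.6 N to start, 8 N fully down. It switches when pressed deeper than 4 mm (4.8 N) and springs back by itself
- bar_key_top (a point): centre of the top face of the long bar key, 46 mm (box x) x 18 mm (box y), same height as the others; axes as the box's
- bar_key (a joint): how far the bar key is pressed, same travel and spring as the big round key
- square_key_top (a point): centre of the top face of the square key, 28 x 28 mm, same height; not to be pressed
- square_key (a joint): how far the square key is pressed, same travel and spring
- small_round_key_top (a point): centre of the top face of the small round key, a 20 mm disc, same height; not to be pressed
- small_round_key (a joint): how far the small round key is pressed, same travel and spring
- eraser: loose white eraser 55 (x) x 22 x 12 mm lying on the white plate near the keys; origin at the centre of its underside
- panel: loose pink painted panel 100 (x) x 150 (y) x 9 mm lying on the white plate; origin at the centre of its underside
- glue_stick: loose glue stick 27 mm across, 93 mm tall, standing on the far part of the white plate; origin at the centre of its underside
- brush_jar: loose white jar 74 mm across, 100 mm tall, brushes in it reach 235 mm above the table; stands on the table beside the box, on its left (+y) side; origin at the centre of its underside
Things that resemble listed ones, but are neither listed nor needed, are in the scene too. Of the things that look like the glue_stick, the larger one is meant. Several things have the shape of the brush_jar; the one meant has the colours described above.

How it is judged:
On the way, in this order (a step that is already met when the one before it is completed fails the run):
1. the big round key is pressed and kept down, with the bar key up (value of joint big_round_key above 0.004 m and value of joint bar_key below 0.002 m), for 0.7 s.
2. the big round key is let up again (value of joint big_round_key below 0.0015 m and value of joint bar_key below 0.002 m), for 0.05 s.
3. the bar key is pressed, with the big round key up (value of joint bar_key above 0.004 m and value of joint big_round_key below 0.0015 m), for 0.05 s.
At the end, for the whole second after the job is handed in: All four keys are up again (within 1.5 mm), and the eraser, panel, glue stick and brush jar are within 10 mm of where they started, the stick and jar upright (value of joint each of big_round_key, bar_key, square_key, small_round_key below 0.0015 m and distance of each of eraser, panel, glue_stick, brush_jar from where it was at the start of the episode below 0.01 m and angle between each of glue_stick, brush_jar's own z axis and vertical below 0.1 rad); the robot touches nothing.
It fails at once if the square key or the small round key is pressed (more than 2 mm) (value of joint any of square_key, small_round_key above 0.002 m).
It fails at once if the eraser, panel, glue stick or brush jar is lifted, carried or shifted more than 10 mm (distance of any of eraser, panel, glue_stick, brush_jar from where it was at the start of the episode above 0.01 m).
It fails at once if the light box or one of its keys is pushed with more than 30 N (not gentle) (contact force between any of the arm, the fingers and light_box above 30 N or contact force between the fingers and big_round_key above 30 N or contact force between the fingers and bar_key above 30 N).
It also fails if it takes over 48 s, if anything falls off the work surface, if the arm or the gripper's body presses on something with over 40 N, if the wrist force passes 120 N, or if a joint passes its speed limit or range.

## Working session

There is one attempt and no reset: what is moved stays moved. The work goes in short steps, Python scripts to look and compute and a tool call to move; the robot and the scene stay as the last step left them, time stands still between calls to the robot, and variables do not carry over. Pictures are saved under pics/ and viewed, about 8 in all and at most 12, crops included, and the job is handed in when it is done.

Besides the shell and the picture viewer there is one more tool, called after ">>>" by a JSON object that holds its "api" and its "payload". servo_tool: Moves the arm, as the interface text tells. Its arguments: {"type":"object","properties":{"travel":{"type":"array","items":{"type":"array","items":{"type":"number"}}},"spin":{"type":"array","items":{"type":"number"}},"grip":{"type":"array","items":{"type":"number"}},"force":{"type":"number"}},"required":["travel","spin","grip"]}

```bash
mkdir -p pics
cat > h.py <<'E'
import numpy as np, cv2
from plant import bot, eyes
def ray(m,u,v,name):
    E=np.array(m["extrinsics"]);R=E[:3,:3];c=-R.T@E[:3,3]
    x=(u-m["cx"])/m["fx"];y=(v-m["cy"])/m["fy"]
    if name=="wrist":
        r=np.hypot(x,y);s=np.sin(r)/r if r>1e-9 else 1;d=np.array([x*s,-y*s,-np.cos(r)])
    else: d=np.array([x,-y,-1.])
    return c,R.T@d
def onz(m,u,v,name,z):
    c,d=ray(m,u,v,name);return c+d*(z-c[2])/d[2]
E
python3 - <<'E'
from h import *
s=bot.get_state();print(s["time_s"],s["eef_pos"],s["eef_rot"],s["contact_force"])
for n in("scene","wrist"):
    m=eyes.camera_model(n);im=eyes.capture(n);print(n,{k:np.round(m[k],3).tolist() for k in m})
    cv2.imwrite(f"pics/{n}0.png",im[...,::-1])
E
```

```text
0.0 [6.24518485e-01 6.34420055e-06 1.85930924e-01] [ 3.14153074e+00  8.62710604e-05 -2.36418643e-03] [-0.1530326  -0.13151711 -0.27378942]
scene {'fx': 386.18, 'fy': 386.18, 'cx': 258.281, 'cy': 187.739, 'extrinsics': [[-0.767, 0.642, 0.014, 0.398], [-0.381, -0.473, 0.794, 0.218], [0.516, 0.604, 0.607, -1.291], [0.0, 0.0, 0.0, 1.0]]}
wrist {'fx': 297.319, 'fy': 297.319, 'cx': 257.292, 'cy': 191.722, 'extrinsics': [[1.0, -0.001, -0.002, -0.624], [0.0, 0.967, -0.254, 0.029], [0.002, 0.254, 0.967, -0.39], [0.0, 0.0, 0.0, 1.0]]}
```

View pics/scene0.png

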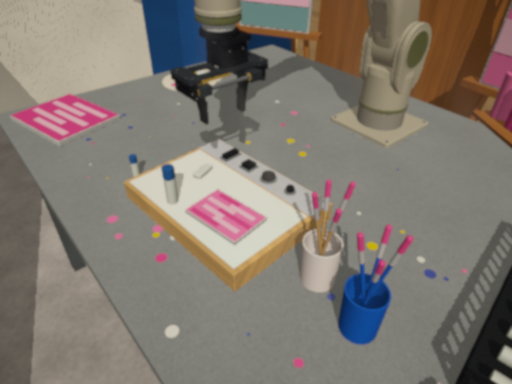

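View pics/wrist0.png

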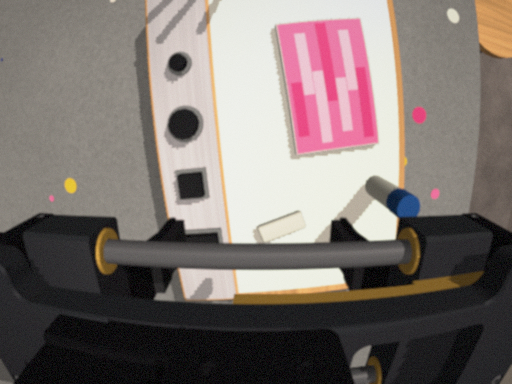

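The wrist view shows small round (178,62), big round (184,124), square (190,185) and, half hidden by the gripper, the bar (203,238). The scene view shows the same order: bar (231,153), square (249,165), big round (268,177), small round (290,189). Next I'll locate them precisely.

Run:
```python
from h import *
def comps(n,box,seeds,thr):
    im=cv2.imread(f"pics/{n}0.png");m=eyes.camera_model(n)
    g=im.max(2);k=(g<thr).astype(np.uint8)
    N,L,S,C=cv2.connectedComponentsWithStats(k)
    for nm,(u,v) in seeds.items():
        l=L[v,u];print(n,nm,S[l],np.round(C[l],1),np.round(onz(m,*C[l],n,.065),4) if l else "none")
comps("wrist",0,dict(small=(178,62),big=(184,124),sq=(190,185),bar=(203,238)),50)
comps("scene",0,dict(small=(290,189),big=(268,177),sq=(249,165),bar=(231,153)),70)
m=eyes.camera_model("wrist")
print("stick base",onz(m,372,188,"wrist",.05),"stick top",onz(m,405,203,"wrist",.143))
m=eyes.camera_model("scene");print("jar",onz(m,321,285,"scene",0),"stick",onz(m,172,200,"scene",.05))
im=cv2.imread("pics/scene0.png")[130:220,190:330]
cv2.imwrite("pics/c1.png",cv2.resize(im,None,fx=5,fy=5,interpolation=2))
```

```text
wrist small [170  55  16  16 210] [177.5  62.5] [0.5375 0.131  0.065 ]
wrist big [169 110  29  29 643] [183.1 123.8] [0.5433 0.0627 0.065 ]
wrist sq [178 173  26  25 544] [190.7 184.9] [ 0.5491 -0.0056  0.065 ]
wrist bar [149 219  69  24 822] [181.  234.3] [ 0.5331 -0.0658  0.065 ]
scene small [287 186   7   6  35] [289.8 188.6] [0.5417 0.1388 0.065 ]
scene big [     0      0    512    384 189137] [252.8 191.6] none
scene sq [242 161  13   9  78] [248.1 164.6] [0.5547 0.0018 0.065 ]
scene bar [223 149  15  10  80] [230.2 153.6] [ 0.5593 -0.0669  0.065 ]
stick base [ 0.76336562 -0.01280173  0.05      ] stick top [ 0.76034953 -0.00384295  0.143     ]
jar [0.64552428 0.34165568 0.        ] stick [ 0.76428583 -0.01152575  0.05      ]
```

View pics/c1.png

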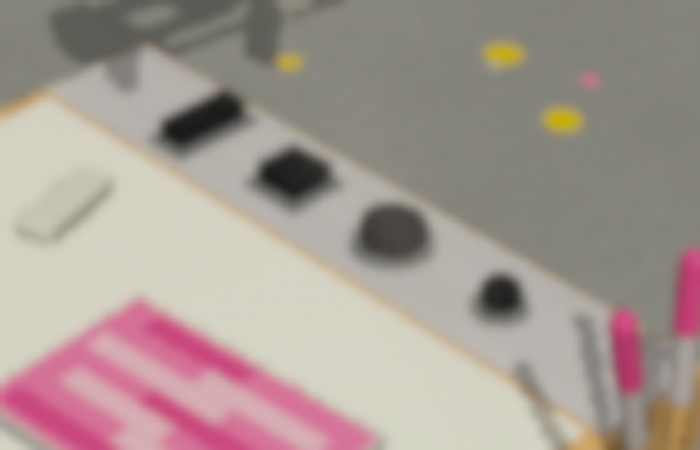

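The crop confirms bar, square, big round, small round from right to left (-y to +y). I'll shut the fingers and hover on the bar side, so the wrist camera sees the bar, square and big round keys straight on.

>>> {"api": "servo_tool", "payload": {"travel": [[-2,2,0],[-2,2,0],[-2,2,0],[-2,2,0],[0,2,0],[0,2,0],[0,0,0],[0,0,0],[0,0,0],[0,0,0]], "spin": [-2.5,-2.5,0,0,0,0,0,0,0,0], "grip": [0,0,0,0,0,0,0,0,0,0]}}

```text
time_s: 1.35
eef_pos: [0.5486, -0.1242, 0.1826]
eef_rot: [-3.136, -0.147, 0.012]
contact_force: [0.0, 0.4, 0.6]
gripper_width: 0.0019
```

Run:
```python
from h import *
m=eyes.camera_model("wrist");im=eyes.capture("wrist");cv2.imwrite("pics/wrist1.png",im[...,::-1])
s=bot.get_state();print(s["time_s"],s["eef_pos"],s["eef_rot"],s["contact_force"],s["gripper_width"])
N,L,S,C=cv2.connectedComponentsWithStats((im.max(2)<50).astype(np.uint8))
for i in range(1,N):
    if 120<S[i,4]<3000: print(S[i],np.round(C[i],1),np.round(onz(m,*C[i],"wrist",.065),4))
```

```text
1.4 [ 0.54859017 -0.12421399  0.18264348] [-3.13604162 -0.14744723  0.01175999] [-0.1476484   0.81016122  0.15165522] 0.0009322446218033513
[254   0  30  28 655] [268.3  12.8] [0.5416 0.0601 0.065 ]
[256  61  25  25 611] [267.9  73.2] [ 0.5474 -0.0081  0.065 ]
[247 130  42  16 622] [267.  137.7] [ 0.553  -0.0768  0.065 ]
[ 135  219  121   37 2834] [197.5 232.7] [ 0.4836 -0.1923  0.065 ]
[227 270  28  23 392] [244.9 282.7] [ 0.5439 -0.2536  0.065 ]
```

View pics/wrist1.png

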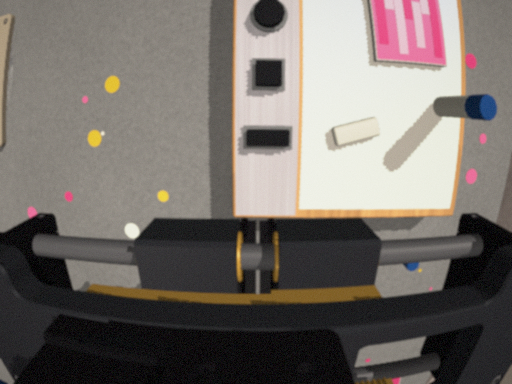

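The view shows bar (267,138), square (268,73) and big round (268,13), with the tool aligned to the box. Now I'll move above the big round key.

>>> {"api": "servo_tool", "payload": {"travel": [[0.2,-3,0],[0.2,-3,0],[0.2,-3,0],[0.2,-3,0],[0.2,-3,0],[0.2,-3,0],[0,0,0],[0,0,3],[0,0,3],[0,0,0]], "spin": [0,0,0,0,0,0,0,0,0,0], "grip": [0,0,0,0,0,0,0,0,0,0]}}

```text
time_s: 2.65
eef_pos: [0.5434, 0.0622, 0.1226]
eef_rot: [-3.137, -0.149, 0.008]
contact_force: [0.1, -0.1, 1.2]
gripper_width: 0.0006
```

>>> {"api": "servo_tool", "payload": {"travel": [[0,0,1.5],[0,0,1.5],[0,0,1],[0,0,0.5],[0,0,0],[0,0,0],[0,0,0],[0,0,0],[0,0,0],[0,0,0]], "spin": [0,0,0,0,0,0,0,0,0,0], "grip": [0,0,0,0,0,0,0,0,0,0]}}

```text
time_s: 3.9
eef_pos: [0.5456, 0.0618, 0.0785]
eef_rot: [-3.136, -0.148, -0.0]
contact_force: [-0.2, -0.2, 0.2]
gripper_width: 0.0007
```

Run:
```python
from h import *
cv2.imwrite("pics/side1.png",eyes.capture("side")[...,::-1])
s=bot.get_state();print(s["time_s"],s["eef_pos"],s["contact_force"])
```

```text
3.95 [0.54557876 0.06177002 0.07842453] [ 0.11824155  0.25381849 -0.05218766]
```

View pics/side1.png

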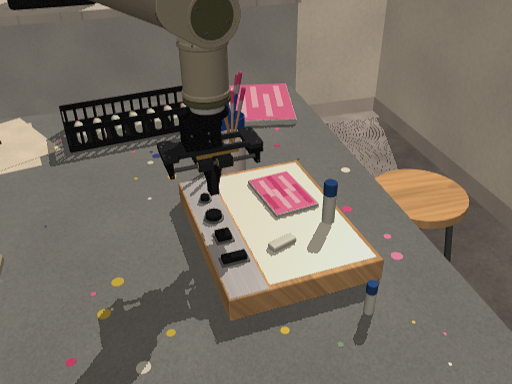

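Run:
```python
from h import *
m=eyes.camera_model("side");E=np.array(m["extrinsics"])
for p in([.5456,.0618,.0785],[.5425,.062,.065],[.5474,-.0081,.065],[.537,.132,.065]):
    q=E[:3,:3]@p+E[:3,3];print(p,m["cx"]-m["fx"]*q[0]/q[2],m["cy"]+m["fy"]*q[1]/q[2])
im=cv2.imread("pics/side1.png")[150:270,160:320]
cv2.imwrite("pics/c2.png",cv2.resize(im,None,fx=5,fy=5,interpolation=2))
```

```text
[0.5456, 0.0618, 0.0785] 213.60344207694322 206.53502360100737
[0.5425, 0.062, 0.065] 212.49750923310404 212.1010637411929
[0.5474, -0.0081, 0.065] 221.69706452186506 231.9047424969806
[0.537, 0.132, 0.065] 203.99631494260205 194.4379619078983
```

View pics/c2.png

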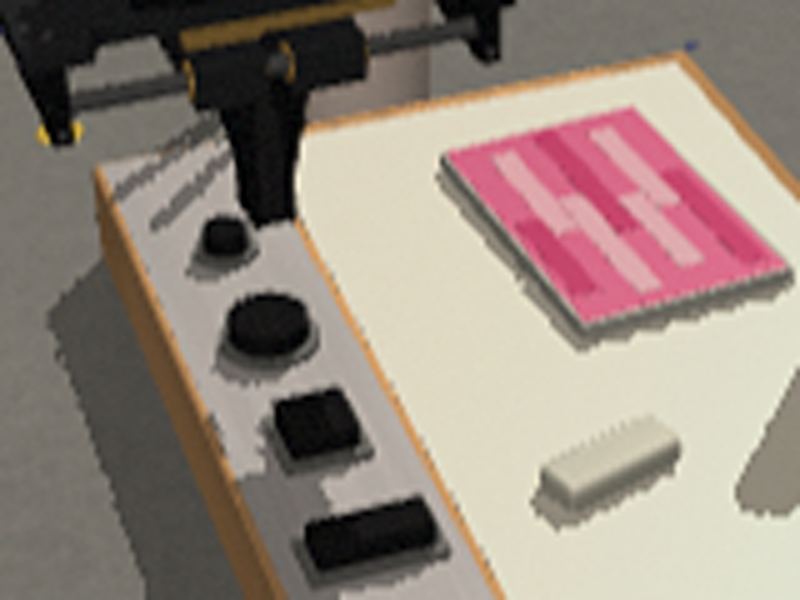

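The shut fingertip appears at side (213.6,194.4), about 12 px above where the reported TCP projects. I'll check that against the scene camera before pressing.

Run:
```python
from h import *
im=eyes.capture("scene")[...,::-1];cv2.imwrite("pics/scene2.png",im)
m=eyes.camera_model("scene");E=np.array(m["extrinsics"])
for p in([.5456,.0618,.0785],[.5425,.062,.065]):
    q=E[:3,:3]@p+E[:3,3];print(p,m["cx"]-m["fx"]*q[0]/q[2],m["cy"]+m["fy"]*q[1]/q[2])
cv2.imwrite("pics/c3.png",cv2.resize(im[110:220,200:340],None,fx=5,fy=5,interpolation=2))
```

```text
[0.5456, 0.0618, 0.0785] 266.70892567353843 169.51106864567905
[0.5425, 0.062, 0.065] 267.58033735515016 173.68592645192084
```

View pics/c3.png

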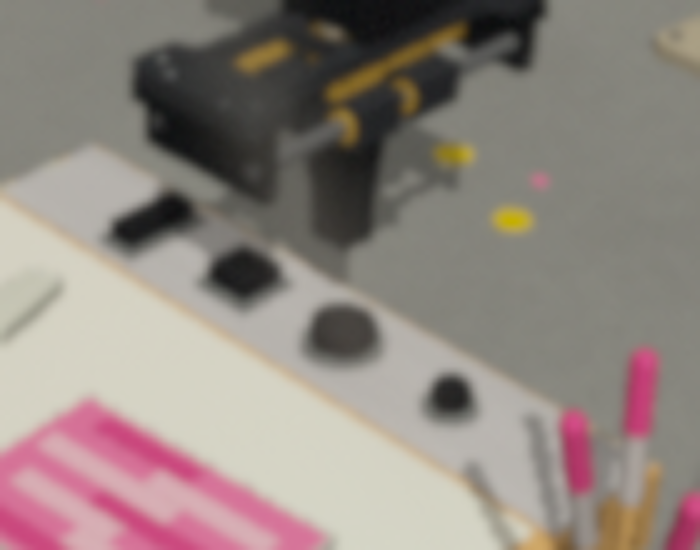

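Run:
```python
from h import *
def tri(a,b):
    A=np.zeros((3,3));y=np.zeros(3);L=[]
    for n,u,v in(("side",*a),("scene",*b)):
        c,d=ray(eyes.camera_model(n),u,v,n);d/=np.linalg.norm(d);P=np.eye(3)-np.outer(d,d);A+=P;y+=P@c;L.append((P,c))
    x=np.linalg.solve(A,y);return np.round(x,4),[round(float(np.linalg.norm(P@(x-c))),4) for P,c in L]
print("tip",tri((213.6,194.4),(268.6,158.6)))
print("big",tri((213.6,214.2),(268.5,174.6)))
print("sq",tri((223,233.6),(248.8,164)))
```

```text
tip (array([0.5452, 0.0633, 0.1087]), [0.0027, 0.0027])
big (array([0.5423, 0.062 , 0.0609]), [0.0024, 0.0024])
sq (array([ 0.5485, -0.0055,  0.0595]), [0.0018, 0.0018])
```

Both cameras put the fingertip in the right place in x and y, but about 30 mm higher than reported. I'll come down slowly, watching the force.

>>> {"api": "servo_tool", "payload": {"travel": [[-0.2,0,0.3],[0,0,0.3],[0,0,0.3],[0,0,0.2],[0,0,0.1],[0,0,0],[0,0,0],[0,0,0],[0,0,0],[0,0,0]], "spin": [0,0,0,0,0,0,0,0,0,0], "grip": [0,0,0,0,0,0,0,0,0,0]}}

```text
time_s: 5.25
eef_pos: [0.5434, 0.0616, 0.0655]
eef_rot: [-3.136, -0.148, 0.0]
contact_force: [-0.3, 0.4, -0.0]
gripper_width: 0.0006
```

>>> {"api": "servo_tool", "payload": {"travel": [[0,0,0.2],[0,0,0.2],[0,0,0.2],[0,0,0.2],[0,0,0.1],[0,0,0.1],[0,0,0],[0,0,0],[0,0,0],[0,0,0]], "spin": [0,0,0,0,0,0,0,0,0,0], "grip": [0,0,0,0,0,0,0,0,0,0]}}

```text
time_s: 6.5
eef_pos: [0.5434, 0.0616, 0.0547]
eef_rot: [-3.136, -0.148, 0.0]
contact_force: [-0.2, -0.4, -0.0]
gripper_width: 0.0003
```

Run:
```python
from h import *
s=bot.get_state();print(s["time_s"],s["eef_pos"],s["contact_force"])
a=cv2.resize(eyes.capture("side")[150:260,160:290,::-1],None,fx=3,fy=3,interpolation=2)
b=cv2.resize(eyes.capture("scene")[110:220,200:330,::-1],None,fx=3,fy=3,interpolation=2)
cv2.imwrite("pics/c4.png",np.hstack([a,b]))
```

```text
6.5 [0.54335817 0.06160511 0.05472735] [-0.24812789 -0.41526156 -0.02472138]
```

View pics/c4.png

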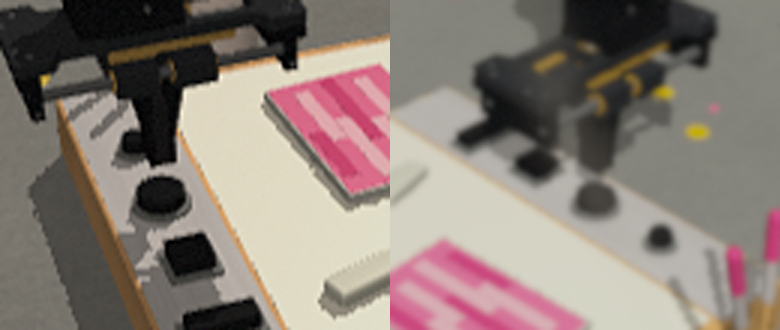

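The tip is still about 20 mm above the key with no force, so the reported TCP reads about 30 mm low. Descending further.

>>> {"api": "servo_tool", "payload": {"travel": [[0,0,0.3],[0,0,0.3],[0,0,0.2],[0,0,0.2],[0,0,0.1],[0,0,0.1],[0,0,0],[0,0,0],[0,0,0],[0,0,0]], "spin": [0,0,0,0,0,0,0,0,0,0], "grip": [0,0,0,0,0,0,0,0,0,0]}}

```text
time_s: 7.85
eef_pos: [0.5433, 0.0617, 0.0418]
eef_rot: [-3.136, -0.148, 0.001]
contact_force: [-0.6, -0.3, 0.4]
gripper_width: 0.0008
```

>>> {"api": "servo_tool", "payload": {"travel": [[0,0,0.15],[0,0,0.15],[0,0,0.1],[0,0,0.1],[0,0,0.1],[0,0,0],[0,0,0],[0,0,0],[0,0,0],[0,0,0]], "spin": [0,0,0,0,0,0,0,0,0,0], "grip": [0,0,0,0,0,0,0,0,0,0]}}

```text
time_s: 9.1
eef_pos: [0.5434, 0.0616, 0.0354]
eef_rot: [-3.136, -0.148, 0.0]
contact_force: [0.5, 0.7, -0.0]
gripper_width: 0.0006
```

>>> {"api": "servo_tool", "payload": {"travel": [[0,0,0.1],[0,0,0.1],[0,0,0.1],[0,0,0.1],[0,0,0],[0,0,0],[0,0,0],[0,0,0],[0,0,0],[0,0,0]], "spin": [0,0,0,0,0,0,0,0,0,0], "grip": [0,0,0,0,0,0,0,0,0,0]}}

```text
time_s: 10.35
eef_pos: [0.5434, 0.0617, 0.0312]
eef_rot: [-3.136, -0.148, 0.0]
contact_force: [0.3, -0.5, 0.0]
gripper_width: 0.0007
```

>>> {"api": "servo_tool", "payload": {"travel": [[0,0,0.1],[0,0,0.1],[0,0,0.1],[0,0,0.1],[0,0,0],[0,0,0],[0,0,0],[0,0,0],[0,0,0],[0,0,0]], "spin": [0,0,0,0,0,0,0,0,0,0], "grip": [0,0,0,0,0,0,0,0,0,0]}}

```text
time_s: 11.6
eef_pos: [0.5434, 0.0617, 0.0275]
eef_rot: [-3.136, -0.148, 0.0]
contact_force: [-1.6, 0.5, 3.6]
gripper_width: 0.0003
```

Run:
```python
from h import *
s=bot.get_state();print(s["time_s"],s["eef_pos"],s["contact_force"],s["effort"])
a=cv2.resize(eyes.capture("side")[160:260,170:270,::-1],None,fx=4,fy=4,interpolation=2)
b=cv2.resize(eyes.capture("scene")[120:220,220:320,::-1],None,fx=4,fy=4,interpolation=2)
cv2.imwrite("pics/c5.png",np.hstack([a,b]))
```

```text
11.6 [0.54342924 0.06167847 0.02754237] [-1.61594673  0.5241159   3.57759687] [-3.09606793e-02 -5.39171505e+01 -8.50270595e-01 -3.29662871e+01
 -3.50459910e-02 -4.62768786e-01 -2.48412789e-04]
```

View pics/c5.png

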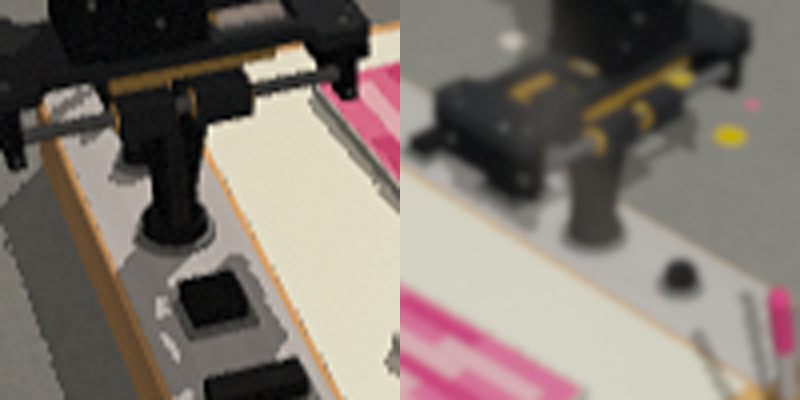

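Contact: the finger sits on the big key at 3.6 N, about 2.5 mm down. Pressing on to about 6 mm and holding.

>>> {"api": "servo_tool", "payload": {"travel": [[0,0,0.1],[0,0,0.1],[0,0,0.1],[0,0,0.05],[0,0,0],[0,0,0],[0,0,0],[0,0,0],[0,0,0],[0,0,0]], "spin": [0,0,0,0,0,0,0,0,0,0], "grip": [0,0,0,0,0,0,0,0,0,0]}}

```text
time_s: 12.95
eef_pos: [0.5435, 0.0616, 0.0247]
eef_rot: [-3.137, -0.147, 0.0]
contact_force: [-2.4, -0.6, 5.8]
gripper_width: 0.0004
```

>>> {"api": "servo_tool", "payload": {"travel": [[0,0,0.1],[0,0,0.02],[0,0,0],[0,0,0],[0,0,0],[0,0,0],[0,0,0],[0,0,0],[0,0,0],[0,0,0]], "spin": [0,0,0,0,0,0,0,0,0,0], "grip": [0,0,0,0,0,0,0,0,0,0]}}

```text
time_s: 14.2
eef_pos: [0.5435, 0.0617, 0.0247]
eef_rot: [-3.137, -0.147, -0.0]
contact_force: [-3.2, -0.6, 6.1]
gripper_width: 0.0005
```

Held for over 1 s at about 6 N. Lifting and moving over to the bar key.

>>> {"api": "servo_tool", "payload": {"travel": [[0,0,-0.5],[0,0,-1.5],[0,0,-2],[0,0,0],[-0.1,3,0],[-0.1,3,0],[-0.1,3,0],[-0.1,3,0],[0,1.5,0],[0,0,0]], "spin": [0,0,0,0,0,0,0,0,0,0], "grip": [0,0,0,0,0,0,0,0,0,0]}}

```text
time_s: 15.45
eef_pos: [0.5518, -0.0755, 0.0649]
eef_rot: [-3.136, -0.151, 0.001]
contact_force: [0.1, 1.2, 0.1]
gripper_width: 0.0007
```

>>> {"api": "servo_tool", "payload": {"travel": [[0.1,0.1,0.5],[0,0,0.7],[0,0,0.7],[0,0,0.5],[0,0,0.3],[0,0,0.2],[0,0,0.1],[0,0,0],[0,0,0],[0,0,0]], "spin": [0,0,0,0,0,0,0,0,0,0], "grip": [0,0,0,0,0,0,0,0,0,0]}}

```text
time_s: 16.7
eef_pos: [0.553, -0.072, 0.0325]
eef_rot: [-3.134, -0.159, 0.002]
contact_force: [1.2, -0.0, -0.4]
gripper_width: 0.0007
```

Run:
```python
from h import *
a=cv2.resize(eyes.capture("side")[170:270,180:280,::-1],None,fx=4,fy=4,interpolation=2)
b=cv2.resize(eyes.capture("scene")[100:200,190:290,::-1],None,fx=4,fy=4,interpolation=2)
cv2.imwrite("pics/c6.png",np.hstack([a,b]))
```

```text
(no output)
```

View pics/c6.png

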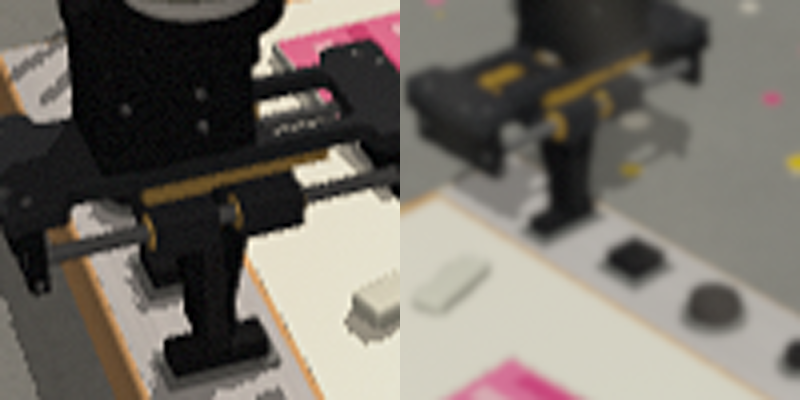

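The fingertip is over the bar key and the big round key is back up. I'll shift 4 mm to centre on the bar, then press.

>>> {"api": "servo_tool", "payload": {"travel": [[0,0.4,-0.1],[0,0,0],[0,0,0.2],[0,0,0.1],[0,0,0.1],[0,0,0.1],[0,0,0.1],[0,0,0.1],[0,0,0.1],[0,0,0]], "spin": [0,0,0,0,0,0,0,0,0,0], "grip": [0,0,0,0,0,0,0,0,0,0]}}

```text
time_s: 18.05
eef_pos: [0.5536, -0.0763, 0.0258]
eef_rot: [-3.134, -0.158, 0.001]
contact_force: [-1.0, 0.3, 3.8]
gripper_width: 0.0003
```

>>> {"api": "servo_tool", "payload": {"travel": [[0,0,0.1],[0,0,0.1],[0,0,0.1],[0,0,0.1],[0,0,0.05],[0,0,0.03],[0,0,0.03],[0,0,0.03],[0,0,0.03],[0,0,0.03]], "spin": [0,0,0,0,0,0,0,0,0,0], "grip": [0,0,0,0,0,0,0,0,0,0]}}

```text
time_s: 19.3
eef_pos: [0.5536, -0.0764, 0.0219]
eef_rot: [-3.134, -0.158, 0.001]
contact_force: [-3.7, 0.7, 7.8]
gripper_width: 0.0003
```

The bar is pressed well past 4 mm (7.8 N). Lifting clear.

>>> {"api": "servo_tool", "payload": {"travel": [[0,0,-0.5],[0,0,-1.5],[0,0,-3],[0,0,-3],[0,0,-3],[0,0,-3],[0,0,0],[0,0,0],[0,0,0],[0,0,0]], "spin": [0,0,0,0,0,0,0,0,0,0], "grip": [0,0,0,0,0,0,0,0,0,0]}}

```text
time_s: 20.55
eef_pos: [0.5529, -0.0765, 0.167]
eef_rot: [-3.133, -0.159, 0.002]
contact_force: [0.1, -0.3, 0.7]
gripper_width: 0.0006
```

Run:
```python
from h import *
s=bot.get_state();print(s["time_s"],s["contact_force"])
a=eyes.capture("side")[150:290,170:370,::-1];b=eyes.capture("scene")[120:260,120:320,::-1]
cv2.imwrite("pics/c7.png",cv2.resize(np.hstack([a,b]),None,fx=2,fy=2,interpolation=2))
```

```text
20.55 [ 0.13797645 -0.33581119  0.68393431]
```

View pics/c7.png

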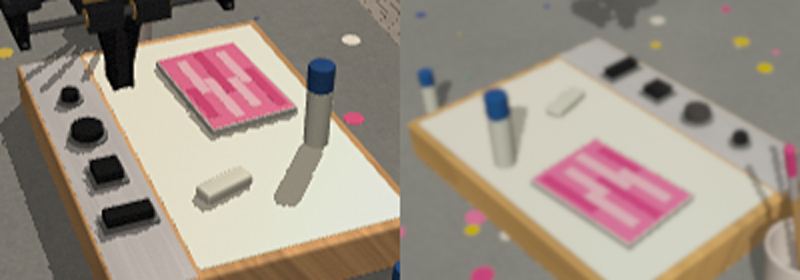

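All four keys are up, everything on the box looks undisturbed, and the hand is clear.

```bash
python3 -c "
from plant import close_job
print(close_job())"
```

```text
the job is handed in; nothing more can be done
None
```

I pressed both keys in order and handed the job in at about 20.6 s of the 48 s allowed; no verdict was reported.

- **Big round key:** I pressed it with the shut fingertips and held it for over 1 s at about 6 N, roughly 5 mm down. It then sprang back up.
- **Bar key:** I pressed it to about 7.8 N, close to fully down, and let it up.
- **Last check:** In the side and scene views all four keys were up and the eraser, panel and glue stick looked undisturbed. The brush jar was mostly outside these crops, but the hand stayed well away from it. The hand was clear, with the contact force back near zero.
- **Disagreement:** The reported TCP height read about 30 mm lower than the real fingertip, judged by two cameras. I therefore set both presses by force and the camera views; the key depths are inferred from force and travel, not read directly.

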